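Put up the amber light shield on its prop leg

ROBOT

A 7-joint arm with a two-finger parallel gripper is mounted at the origin on a cart in front of the work surface, level with it; the furniture and walls round the work are solid. World frame = base frame: x ahead of the robot, y to its left, z up, the work surface at z = 0. Lengths are in mm, angles in rad, forces in N, time in s.
With the tool pointing down it reaches from about 400 to 875 mm from the base axis. Payload 4.4 kg.
Tool frame: the origin (TCP) lies between the finger pads, 19 mm behind the fingertips; this is the grasp point; z points along the fingers, y is the line along which they close (so a half turn about z gives the same grasp; the last joint's range is limited). The gripper opens to 85 mm and grips with 20 to 120 N. Pads are 22 mm wide; open, the fingers measure 114 mm over their backs; the gripper's body (76 mm by 85 mm) begins 54 mm behind the grasp point. The pads swing forward as they close: fully open they stand 13 mm farther back than shut.
Start: joints at [1.137, 0.628, 0.038, 1.517, -0.027, 0.996, -0.02], TCP at [233.744, -606.532, 250.013] pointing down, gripper open.
Joint ranges: [-3.06, 3.06], [-0.37, 2.12], [-1.25, 1.32], [0.18, 2.47], [-1.1, 4.24], [0.23, 1.98], [-2.94, 2.94]. Speed limits (rad/s): [2.57, 2.57, 3.14, 3.14, 3.14, 3.14, 3.14].

INTERFACE

Orientations are given as [roll, pitch, yaw] about the fixed x, y, z axes, in that order (R = Rz(yaw) Ry(pitch) Rx(roll)).
In Python, from cell import monitor, cams, ctrl gives the robot as it stands.
- The arm moves only by the tool drive_tool, never from a script. Its argument "motion" is a list of rows, each an object with "fingers": the opening, from 0 (shut) to 1 (fully open); "linear": the shift along the tool's x, y, z in m, a list of three; "twist": the turn about the tool's z in rad. In form: [{"fingers": fingers, "linear": [x, y, z], "twist": twist}, ...]. A call has 1 to 5 rows; each row shifts and turns the commanded pose from where the row before left it, along the tool's axes as they then stand; what a row does not reach is not made up. A row lasts 1/12 s, in which the tool goes at most 41.7 mm and 7.16 degrees, less where a joint would pass 70% of its speed; a pose out of reach is approached as far as the arm can. A call with a gripper value outside its range is refused whole. The fingers move at their own pace and stop on an object; the grip force is fixed at half the most. Time passes only in rows, so rows that do not move let the fingers close. It gives the time, the measured TCP pose, the force, the opening and the grip force at its end, in the units of the state.
- monitor.read_state(): the state, without advancing time (a new reading comes with each control period).
- cams.get_image(name): name is "scene" or "side" or "wrist"; returns a dict with "color" (400x640x3 uint8, blue, green, red), "K" (3x3 intrinsics, pixels), "R" (3x3) and "t" (3): a world point X has camera coordinates R X + t. Camera axes: x right, y down, z forward; pixel columns grow to the right and rows downward; lengths in mm; the calibration is good to about 2 mm. The wrist camera is an equidistant fisheye: a pixel r from the principal point sees the ray r / f radians off the axis. A picture is of the moment at which its call begins. There is no depth.
- ctrl.finish_job(): hands the job in; it is judged then, once.
The state is a dict: "clock": time; "qpos": joint angles; "qd": joint speeds; "tau": joint torques, N m; "eef_pos": TCP position; "tool_rot": TCP orientation; "force": force on the tool from outside, world axes, zero at the start; "torque": the same for the moment, N m; "width": finger opening in mm; "gripper_force": force on a finger pad.
Only numpy, scipy, OpenCV 4.12 (cv2) and the standard library are available. Lean on these libraries where they do the work, as an engineer would, in place of code of your own. Each camera call takes 0.05 s, during which the arm holds its last target. There are 200 camera calls.

TASK

Put up the amber light shield at the microscope bench. While it stands in its grey parking rack, pull its spring-loaded prop leg out by the red pull until it snaps over centre and locks fully open; then lift the shield out, hook the tongue on its lower edge under the lip of the aluminium base rail and lower it toward the robot until it stands on the leg, with the foot on the base behind the foot stop. Let go with the shield standing square on the base, and leave the other things on the bench where they are.

Things in the scene. Friction and masses are not known exactly. Their poses are not given: they have to be found in the camera images.
- shield: light shield: amber sheet in 8 mm thick aluminium edging, 130 wide x 190 high mm, black grip strip on top, 0.4 to 0.6 kg. Origin: middle of the lower edge, mid-plane. z up the sheet, y along its width, x its normal; leg on the -x side, tongue to +x. Starts upright (3 degrees of play) in the rack, leg toward the robot; raise it 60 mm to free it. When up, z leans 25 degrees toward the rail's -x.
- grip_strip (a point): point on the shield at [0, 0, 180] mm in its frame, in the black rubber grip strip: the strip is 12 mm thick along x, 130 mm long along y, and runs from 168 to 190 mm above the lower edge. Pinch it across its thickness.
- tongue_edge (a point): middle of the free edge of the shield's tongue, at mid-thickness, at [18.1, 0, -8.5] mm in the shield's frame. The tongue is an aluminium strip, 4 mm thick and 90 mm wide along y, bent from the lower edge: it runs 20 mm from the shield's origin, pointing to +x and 25 degrees below it, so that it lies level when the shield leans 25 degrees.
- prop_leg (a joint): angle of the prop leg: 0 folded flat against the shield, 0.785 rad (45 degrees) locked fully open against its stop. A tension spring across the hinge pulls it shut below 0.37 rad and snaps it open above. At first the pull needs about 2.5 N, less as the centre nears. Positive swings the foot away from the sheet, to the shield's -x side.
- leg_hinge (a point): axis of the leg's hinge, which runs along the shield's y, at [-16, 0, 135] mm in the shield's frame.
- leg_pull (a point): middle of the red pull, a plastic roller 14 mm thick, 18 mm long along the shield's y, on a stem: folded, at [-43, 0, 43] mm in the shield's frame (92 mm below the hinge, 27 mm in front of the leg); it turns with the leg. Pinch it by its two ends. The sheet rises 147 mm above it, close behind, so the gripper must come in leaning back from the sheet, 20 to 50 degrees.
- leg_foot (a point): middle of the leg's black rubber foot, a roller 12 mm in diameter and 52 mm long along y, 119 mm from the hinge. The leg's two side bars are 40 mm wide over all.
- rack: grey steel parking rack, fixed: plate 100 x 156 x 4 mm; two U guides hold the shield's lower corners up to 72 mm above the bench; it stands on shelves 22 mm up, its plane at x = 30 mm. Origin: middle of the underside; -x toward the robot. Mind the microscope on the right: eyepieces at x 0.30 to 0.40, y -0.45 to -0.32 m, to z 0.42; swing in over them (TCP at z 0.5, 0.42 m from the base axis).
- rail: aluminium base rail, fixed: plate 162 (x) x 140 (y) x 4 mm; origin in the middle of its underside, x away from the robot. At the far edge a wall (inner face x = 75.5 mm) carries a lip overhanging to -x: slot under it 10 mm high, 14 deep, 110 wide with closed ends; lip top 17 mm up. Shield fully up: its origin at [51, 0, 6] mm, tongue edge [71, 0, 6], foot [-61, 0, 10], play 4 mm along x.
- lip (a point): middle of the lip's front lower edge, at [61.5, 0, 14] mm in the rail's frame: the tongue goes under here, toward +x.
- foot_stop (a point): middle of the foot stop's inner face on the plate, at [-70.5, 0, 4] mm in the rail's frame: a ridge 7 mm high and 110 mm long across the near edge, in front of which (x greater) the foot comes down. It bars the foot from being slid in level.
- petri: small glass dish, 55 mm across and 12 mm high, behind the work; origin at the middle of its underside. Leave alone.
- marker: white marker with a blue cap, 131 mm long, 12 mm thick, lying at the near edge of the bench; origin at the middle of its underside. Leave alone.
- counter: hand tally counter, 53 x 62 x 25 mm, lying behind the work; origin at the middle of its underside. Leave alone.
- bottle: amber screw-cap bottle, 46 mm across and 88 mm high, standing behind the work; origin at the middle of its underside. Leave alone.

How it is judged (in metres and radians):
On the way:
1. the prop leg is locked fully open (joint over 0.73 rad) while the shield still stands in the rack (value of joint prop_leg above 0.73 rad and horizontal distance between shield and rack below 0.045 m and z of shield in the frame of rack below 0.04 m), for 0.2 s.
At the end, for the whole second after the job is handed in: The shield stands at rest on its locked-open leg, leaning 22 to 28 degrees, square to the rail within 7 degrees; its tongue lies flat under the lip (edge 3 mm or more in, within 3.5 mm of the plate, centred within 15 mm) and its foot rests on the plate behind the foot stop (value of joint prop_leg above 0.73 rad and x of tongue_edge in the frame of rail between 0.0645 and 0.0785 m and y of tongue_edge in the frame of rail between -0.015 and 0.015 m and z of tongue_edge in the frame of rail below 0.0095 m and x of leg_foot in the frame of rail above -0.07 m and z of leg_foot in the frame of rail below 0.014 m and angle between shield's own z axis and vertical between 0.385 and 0.49 rad and angle between the y axis of shield and the y axis of rail, either way round below 0.12 rad and linear speed of shield below 0.02 m/s); the robot touches nothing.
It fails at once if the shield is let fall over (over 52 degrees from upright) (angle between shield's own z axis and vertical above 0.9 rad).
It fails at once if another thing on the bench is pushed more than 20 mm (distance of any of petri, marker, counter, bottle from where it was at the start of the episode above 0.02 m).
It also fails if it takes over 67 s, if anything falls off the work surface, if the arm or the gripper's body presses on something with over 40 N, if the wrist force passes 120 N, or if a joint passes its speed limit or range.

## Working session

There is one attempt and no reset: what is moved stays moved. The work goes in short steps, Python scripts to look and compute and a tool call to move; the robot and the scene stay as the last step left them, time stands still between calls to the robot, and variables do not carry over. Pictures are saved under pics/ and viewed, at most 13 in all, crops included, and the job is handed in when it is done.

Besides the shell and the picture viewer there is one more tool, called after "Emit:" as a command line: name --argument value ..., lists and objects as JSON in quotes. drive_tool: Moves the arm, as the interface text tells. Its arguments: {"type":"object","properties":{"motion":{"type":"array"}},"required":["motion"]}

```bash
ls; mkdir -p pics; python3 - <<'E'
from cell import monitor,cams,ctrl
import cv2,json,numpy as np
s=monitor.read_state();print({k:s[k] for k in('clock','eef_pos','tool_rot','width')})
for n in('scene','side'):
    d=cams.get_image(n);cv2.imwrite(f'pics/{n}0.png',d['color']);np.savez(f'pics/{n}0.npz',**d)
    print(n,np.round(d['K'],1).tolist(),np.round(-d['R'].T@d['t']),np.round(d['R'],2).tolist())
E
```

```text
pics
{'clock': 0.0, 'eef_pos': array([ 233.53845708, -605.94103081,  249.07128843]), 'tool_rot': array([-3.13963330e+00,  5.46363019e-06,  3.67822548e-01]), 'width': 85.12170070770438}
scene [[395.4, 0.0, 316.5], [0.0, 395.4, 196.8], [0.0, 0.0, 1.0]] [ 169. -389.  781.] [[0.63, -0.78, -0.0], [-0.6, -0.48, -0.64], [0.5, 0.41, -0.76]]
side [[371.3, 0.0, 322.4], [0.0, 371.3, 200.0], [0.0, 0.0, 1.0]] [272. 682. 498.] [[-0.9, -0.43, -0.0], [-0.17, 0.36, -0.91], [0.4, -0.82, -0.4]]
```

View pics/scene0.png

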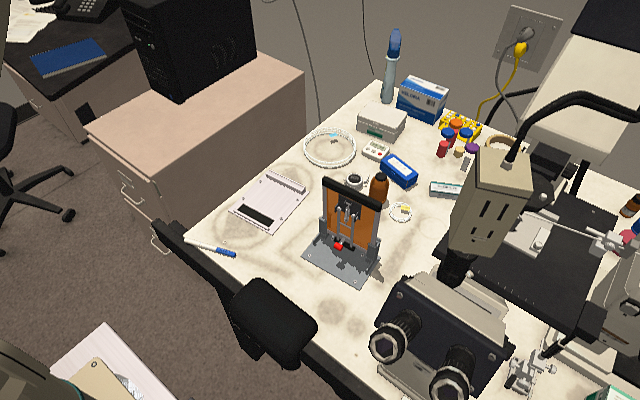

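View pics/side0.png

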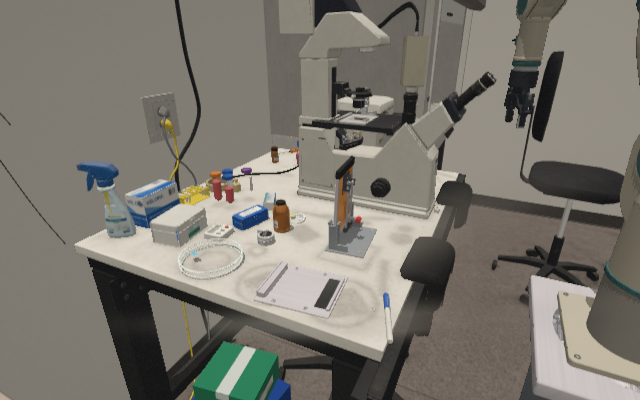

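```bash
python3 - <<'E'
import cv2,numpy as np
a=cv2.imread('pics/scene0.png');b=cv2.imread('pics/side0.png')
A=cv2.resize(a[160:285,220:390],None,fx=4.7,fy=4.7,interpolation=cv2.INTER_CUBIC)[:590,:800]
B=cv2.resize(b[145:325,250:400],None,fx=3.3,fy=3.3,interpolation=cv2.INTER_CUBIC)
def grid(I,u0,v0,s,st=10):
    for u in range(-(-u0//st)*st,u0+int(I.shape[1]/s),st):
        cv2.line(I,(int((u+.5-u0)*s),0),(int((u+.5-u0)*s),6),(0,0,255),1);cv2.putText(I,str(u),(int((u+.5-u0)*s)-9,16),0,.32,(0,0,255))
    for v in range(-(-v0//st)*st,v0+int(I.shape[0]/s),st):
        cv2.line(I,(0,int((v+.5-v0)*s)),(6,int((v+.5-v0)*s)),(0,0,255),1);cv2.putText(I,str(v),(8,int((v+.5-v0)*s)+3),0,.32,(0,0,255))
grid(A,220,160,4.7);grid(B,250,145,3.3)
cv2.imwrite('pics/A.png',A);cv2.imwrite('pics/B.png',B)
E
```

```text
(no output)
```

View pics/A.png

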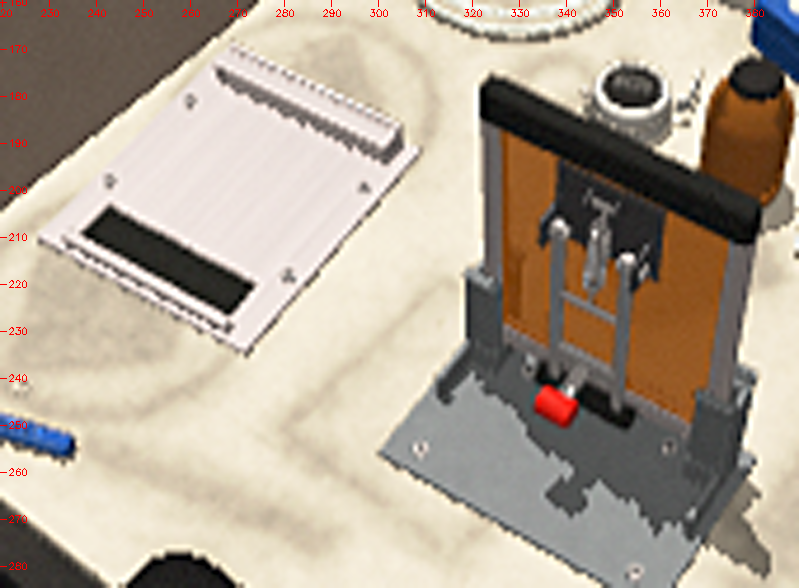

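View pics/B.png

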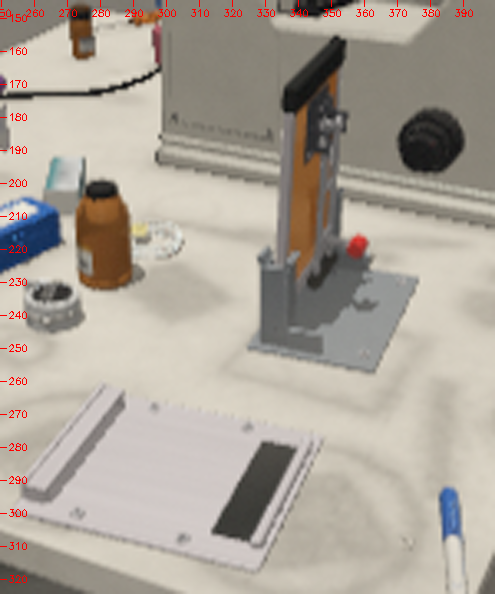

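```bash
cat >h.py <<'E'
import numpy as np
from scipy.optimize import least_squares
def ld(n): return dict(np.load(f'pics/{n}.npz'))
def proj(d,X):
    c=d['R']@np.asarray(X,float)+np.ravel(d['t']);p=d['K']@(c/c[2]);return p[:2]
def W(p,X): 
    c,s=np.cos(p[2]),np.sin(p[2]);return np.array([p[0]+c*X[0]-s*X[1],p[1]+s*X[0]+c*X[1],X[2]])
def ray(d,u):
    r=d['R'].T@np.linalg.solve(d['K'],[u[0],u[1],1]);return -d['R'].T@np.ravel(d['t']),r/np.linalg.norm(r)
def tri(L):
    A=0;b=0
    for d,u in L:
        c,r=ray(d,u);P=np.eye(3)-np.outer(r,r);A=A+P;b=b+P@c
    return np.linalg.solve(A,b)
def fit(obs,x0):
    f=lambda p:np.concatenate([proj(d,W(p,X))-u for d,X,u in obs])
    r=least_squares(f,x0,x_scale=[10,10,.1],loss='soft_l1');return r.x,np.round(f(r.x),1)
E
python3 - <<'E'
from h import *
a,b=ld('scene0'),ld('side0')
A=lambda x,y:(220+x/4.7-.5,160+y/4.7-.5)
B=lambda x,y:(250+x/3.3-.5,145+y/3.3-.5)
print('rail',*fit([(a,(-81,70,4),A(38,240)),(a,(-81,-70,4),A(245,353)),(a,(81,-70,4),A(420,152)),
 (b,(-81,70,4),B(262,568)),(b,(-81,-70,4),B(323,437)),(b,(81,70,4),B(12,510))],[550,100,0]))
print('rack',*fit([(a,(-50,78,4),A(380,453)),(b,(-50,78,4),B(375,370)),(b,(-50,-78,4),B(418,278)),(b,(50,78,4),B(248,345))],[480,-60,0]))
print('pull',tri([(a,A(556,406)),(b,B(358,246))]))
# strip ends: top near corner +y, top -y
print('stripL top mid',tri([(a,A(490,82)),(b,B(290,97))]))
print('stripR top',tri([(a,A(757,203)),(b,B(342,42))]))
E
```

```text
rail [5.92507230e+02 1.11642561e+02 1.12422603e-01] [-0.3 -0.5  0.6  0.2  0.6 -0.6 -0.3  0.8  0.8 -0.4  0.4  0.4]
rack [ 5.75463596e+02 -1.30057978e+02  1.05964278e-01] [ 0.3  0.1 -0.1  0.3  0.3 -0.3 -0.2  0.7]
pull [ 559.69907539 -129.53462592   65.27208944]
stripL top mid [592.49585435 -62.53943041 206.80015455]
stripR top [ 603.18415773 -187.96984236  210.81903504]
```

```bash
cat >>h.py <<'E'
from scipy.spatial.transform import Rotation as Ro
def plan(wps,step=.040,st=None):
    """wps: (x,y,z,yaw,fingers) world mm; prints rounded rows, simulating the rounding"""
    from cell import monitor
    s=monitor.read_state() if st is None else st
    p=np.array(s['eef_pos'])/1000; R=Ro.from_euler('xyz',s['tool_rot']); rows=[]
    for x,y,z,w,f in wps:
        T=np.array([x,y,z])/1000; yw=R.as_euler('xyz')[2]; dw=(w-yw+np.pi)%(2*np.pi)-np.pi
        n=max(1,int(np.ceil(np.linalg.norm(T-p)/step)),int(np.ceil(abs(dw)/.12)))
        for i in range(n):
            l=np.round(R.inv().apply((T-p)/(n-i)),4); yw=R.as_euler('xyz')[2]
            t=round(-((w-yw+np.pi)%(2*np.pi)-np.pi)/(n-i),3)
            rows.append((f,l,t)); p=p+R.apply(l); R=R*Ro.from_euler('z',t)
    for i,(f,l,t) in enumerate(rows):
        print(('\n' if i%5==0 else '')+'{"fingers":%g,"linear":[%g,%g,%g],"twist":%g}'%(f,*(l+0.),t+0.),end=',')
    print('\nend',p*1000,R.as_euler('xyz'))
E
python3 - <<'E'
from h import *
from cell import monitor,cams
s=monitor.read_state();d=cams.get_image('wrist')
R=Ro.from_euler('xyz',s['tool_rot']).as_matrix()
c=-d['R'].T@np.ravel(d['t']);print('cam in tool',R.T@(c-s['eef_pos']),'axis',R.T@d['R'][2],d['K'].tolist())
y=.368
plan([(230,-600,300,y,.5),(150,-390,500,y,.5),(317,-276,500,.1,.5),(408,-95,500,.1,.5),(480,-138,250,.1,.5),(500,-137,80,.1,.5)])
E
```

```text
cam in tool [  74.06657859    0.19526433 -124.82774349] axis [-2.92702369e-01  5.11790241e-04  9.56203462e-01] [[309.70691628693146, 0.0, 319.87745988037614], [0.0, 309.70691628693146, 199.90239840045234], [0.0, 0.0, 1.0]]

{"fingers":0.5,"linear":[-0.0006,-0.0035,-0.0253],"twist":0},{"fingers":0.5,"linear":[-0.0006,-0.0036,-0.0254],"twist":0},{"fingers":0.5,"linear":[0.0001,-0.0281,-0.025],"twist":0},{"fingers":0.5,"linear":[0.0001,-0.0281,-0.025],"twist":0},{"fingers":0.5,"linear":[0.0001,-0.0281,-0.0249],"twist":0},
{"fingers":0.5,"linear":[0.0001,-0.0281,-0.025],"twist":0},{"fingers":0.5,"linear":[0.0001,-0.0281,-0.0249],"twist":0},{"fingers":0.5,"linear":[0.0001,-0.0282,-0.025],"twist":0},{"fingers":0.5,"linear":[0.0002,-0.0281,-0.0249],"twist":0},{"fingers":0.5,"linear":[0.0001,-0.0282,-0.025],"twist":0},
{"fingers":0.5,"linear":[0.0328,-0.0077,0],"twist":0.045},{"fingers":0.5,"linear":[0.0324,-0.0092,0],"twist":0.045},{"fingers":0.5,"linear":[0.032,-0.0106,0],"twist":0.044},{"fingers":0.5,"linear":[0.0315,-0.012,0],"twist":0.045},{"fingers":0.5,"linear":[0.0309,-0.0135,0.0001]
[... 497 characters left out ...]
96,0.0072,0.0357],"twist":0},{"fingers":0.5,"linear":[0.0096,0.0072,0.0357],"twist":0},
{"fingers":0.5,"linear":[0.0097,0.0072,0.0357],"twist":0},{"fingers":0.5,"linear":[0.0096,0.0072,0.0357],"twist":0},{"fingers":0.5,"linear":[0.0097,0.0072,0.0357],"twist":0},{"fingers":0.5,"linear":[0.0096,0.0071,0.0357],"twist":0},{"fingers":0.5,"linear":[0.004,0.0002,0.034],"twist":0},
{"fingers":0.5,"linear":[0.004,0.0003,0.034],"twist":0},{"fingers":0.5,"linear":[0.004,0.0002,0.034],"twist":0},{"fingers":0.5,"linear":[0.004,0.0003,0.034],"twist":0},{"fingers":0.5,"linear":[0.0041,0.0002,0.034],"twist":0},
end [ 500.01346634 -136.96519734   79.9939476 ] [-3.14022505e+00  3.88245722e-04  9.98416893e-02]
```

```bash
python3 - <<'E'
from h import *
plan([(230,-600,300,.368,.5),(150,-390,500,1.2,.5),(317,-276,500,1.8,.5),(408,-95,500,2.5,.5),(480,-138,250,3.24,.5),(500,-137,80,3.24,.5)])
E
```

```text
{"fingers":0.5,"linear":[-0.0006,-0.0035,-0.0253],"twist":0},{"fingers":0.5,"linear":[-0.0006,-0.0036,-0.0254],"twist":0},{"fingers":0.5,"linear":[0.0001,-0.0281,-0.025],"twist":-0.104},{"fingers":0.5,"linear":[0.003,-0.028,-0.025],"twist":-0.104},{"fingers":0.5,"linear":[0.0059,-0.0275,-0.0249],"twist":-0.104},
{"fingers":0.5,"linear":[0.0088,-0.0267,-0.025],"twist":-0.104},{"fingers":0.5,"linear":[0.0115,-0.0257,-0.0249],"twist":-0.104},{"fingers":0.5,"linear":[0.0141,-0.0243,-0.025],"twist":-0.104},{"fingers":0.5,"linear":[0.0165,-0.0228,-0.0249],"twist":-0.104},{"fingers":0.5,"linear":[0.0188,-0.0209,-0.025],"twist":-0.104},
{"fingers":0.5,"linear":[0.0278,0.0191,0],"twist":-0.1},{"fingers":0.5,"linear":[0.0257,0.0217,0],"twist":-0.1},{"fingers":0.5,"linear":[0.0235,0.0242,0],"twist":-0.1},{"fingers":0.5,"linear":[0.0209,0.0264,0],"twist":-0.1},{"fingers":0.5,"linear":[0.0182,0.0284,0.0001],"twist":-0.1},
{"fingers":0.5,"linear":[0.0153,0.03,0],"twist":-0.1},{"fingers":0.5,"linear":[0.0259,0.0216,0],"twist":-0.117},{"fingers":0.5,"linear":[0.0232,0.0245,0],"twist":-0.117},{"finge
[... 375 characters left out ...]
,"linear":[-0.012,-0.0013,0.0357],"twist":-0.106},
{"fingers":0.5,"linear":[-0.0117,-0.0026,0.0357],"twist":-0.106},{"fingers":0.5,"linear":[-0.0114,-0.0038,0.0357],"twist":-0.105},{"fingers":0.5,"linear":[-0.0109,-0.005,0.0357],"twist":-0.106},{"fingers":0.5,"linear":[-0.0104,-0.0061,0.0357],"twist":-0.105},{"fingers":0.5,"linear":[-0.004,-0.0002,0.034],"twist":0},
{"fingers":0.5,"linear":[-0.004,-0.0003,0.034],"twist":0},{"fingers":0.5,"linear":[-0.004,-0.0002,0.034],"twist":0},{"fingers":0.5,"linear":[-0.004,-0.0003,0.034],"twist":0},{"fingers":0.5,"linear":[-0.0041,-0.0002,0.034],"twist":0},
end [ 500.03709269 -136.99617386   79.99389429] [ 3.14022567e+00 -3.90423354e-04 -3.04334362e+00]
```

Emit:
drive_tool --motion '[{"fingers": 0.5, "linear": [-0.0006, -0.0035, -0.025], "twist": 0}, {"fingers": 0.5, "linear": [-0.0006, -0.0035, -0.025], "twist": 0}, {"fingers": 0.5, "linear": [0, -0.028, -0.025], "twist": -0.104}, {"fingers": 0.5, "linear": [0.003, -0.028, -0.025], "twist": -0.104}, {"fingers": 0.5, "linear": [0.006, -0.0275, -0.025], "twist": -0.104}]'

```text
clock: 0.57
eef_pos: [199.5, -520.4, 375.4]
tool_rot: [-3.14, -0.0, 0.685]
force: [-0.6, -1.0, 1.3]
width: 43.0
gripper_force: 0.0
```

Emit:
drive_tool --motion '[{"fingers": 0.5, "linear": [0.009, -0.0267, -0.025], "twist": -0.104}, {"fingers": 0.5, "linear": [0.0115, -0.0257, -0.025], "twist": -0.104}, {"fingers": 0.5, "linear": [0.014, -0.0243, -0.025], "twist": -0.104}, {"fingers": 0.5, "linear": [0.0165, -0.0228, -0.025], "twist": -0.104}, {"fingers": 0.5, "linear": [0.019, -0.021, -0.025], "twist": -0.104}]'

```text
clock: 0.98
eef_pos: [149.5, -388.3, 500.9]
tool_rot: [-3.141, -0.0, 1.205]
force: [0.7, -1.1, -0.3]
width: 42.6
gripper_force: 0.0
```

Emit:
drive_tool --motion '[{"fingers": 0.5, "linear": [0.0278, 0.019, 0], "twist": -0.1}, {"fingers": 0.5, "linear": [0.0257, 0.0217, 0], "twist": -0.1}, {"fingers": 0.5, "linear": [0.0235, 0.0242, 0], "twist": -0.1}, {"fingers": 0.5, "linear": [0.021, 0.0264, 0], "twist": -0.1}, {"fingers": 0.5, "linear": [0.018, 0.0284, 0], "twist": -0.1}]'

```text
clock: 1.4
eef_pos: [290.1, -293.7, 500.2]
tool_rot: [3.141, 0.001, 1.704]
force: [1.1, -1.0, 0.2]
width: 42.4
gripper_force: 0.0
```

Emit:
drive_tool --motion '[{"fingers": 0.5, "linear": [0.0153, 0.03, 0], "twist": -0.1}, {"fingers": 0.5, "linear": [0.026, 0.0216, 0], "twist": -0.117}, {"fingers": 0.5, "linear": [0.0232, 0.0245, 0], "twist": -0.117}, {"fingers": 0.5, "linear": [0.02, 0.027, 0], "twist": -0.117}, {"fingers": 0.5, "linear": [0.017, 0.0292, 0], "twist": -0.117}]'

```text
clock: 1.82
eef_pos: [378.0, -153.9, 499.9]
tool_rot: [-3.141, -0.0, 2.273]
force: [0.7, -1.4, 0.5]
width: 42.6
gripper_force: 0.0
```

Emit:
drive_tool --motion '[{"fingers": 0.5, "linear": [0.0134, 0.031, 0], "twist": -0.117}, {"fingers": 0.5, "linear": [0.01, 0.0324, 0], "twist": -0.116}, {"fingers": 0.5, "linear": [-0.012, 0.001, 0.0357], "twist": -0.106}, {"fingers": 0.5, "linear": [-0.012, 0, 0.0357], "twist": -0.106}, {"fingers": 0.5, "linear": [-0.012, -0.0013, 0.0357], "twist": -0.106}]'

```text
clock: 2.23
eef_pos: [439.4, -113.0, 392.1]
tool_rot: [-3.141, 0.002, 2.826]
force: [-0.1, -0.4, 0.3]
width: 42.5
gripper_force: 0.0
```

Emit:
drive_tool --motion '[{"fingers": 0.5, "linear": [-0.0117, -0.0026, 0.0357], "twist": -0.106}, {"fingers": 0.5, "linear": [-0.0114, -0.0038, 0.0357], "twist": -0.105}, {"fingers": 0.5, "linear": [-0.011, -0.005, 0.0357], "twist": -0.106}, {"fingers": 0.5, "linear": [-0.0104, -0.006, 0.0357], "twist": -0.105}, {"fingers": 0.5, "linear": [-0.004, 0, 0.034], "twist": 0}]'

```text
clock: 2.65
eef_pos: [485.0, -139.0, 213.9]
tool_rot: [3.141, 0.001, -3.04]
force: [0.5, -0.4, -1.0]
width: 42.9
gripper_force: 0.0
```

Emit:
drive_tool --motion '[{"fingers": 0.45, "linear": [-0.004, 0, 0.034], "twist": 0}, {"fingers": 0.45, "linear": [-0.004, 0, 0.034], "twist": 0}, {"fingers": 0.45, "linear": [-0.004, 0, 0.034], "twist": 0}, {"fingers": 0.45, "linear": [-0.004, 0, 0.034], "twist": 0}, {"fingers": 0.45, "linear": [0, 0, 0], "twist": 0}]'

```text
clock: 3.07
eef_pos: [496.8, -135.4, 74.7]
tool_rot: [3.138, -0.009, -3.042]
force: [-0.3, 0.0, 0.3]
width: 38.6
gripper_force: 0.0
```

```bash
python3 - <<'E'
from h import *
from cell import monitor,cams
import cv2
s=monitor.read_state();print(s['eef_pos'],s['tool_rot'],s['force'])
a=cams.get_image('wrist')['color'];b=cams.get_image('side')['color']
b=cv2.resize(b[130:270,290:450],None,fx=2.8,fy=2.8,interpolation=cv2.INTER_CUBIC)
a=cv2.resize(a[60:,150:490],(340,340));o=np.zeros((400,800,3),np.uint8);o[:340,:340]=a;o[:392,345:793]=b;cv2.imwrite('pics/p5.png',o)
plan([(553,-131,78,3.24,.45)])
E
```

```text
[ 496.78660818 -135.39624995   74.71977315] [ 3.13833285 -0.00933283 -3.04169605] [-0.2922743   0.00543963  0.33658191]

{"fingers":0.45,"linear":[-0.0269,-0.0003,0.0008],"twist":0.001},{"fingers":0.45,"linear":[-0.0269,-0.0003,0.0008],"twist":0},
end [ 552.96981578 -130.95385753   77.96393855] [ 3.14067421e+00 -2.44659716e-03 -3.04275779e+00]
```

View pics/p5.png

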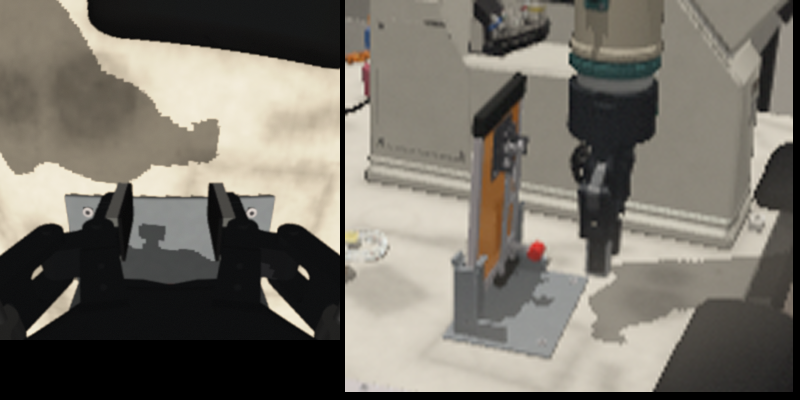

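Emit:
drive_tool --motion '[{"fingers": 0.45, "linear": [-0.02, 0, 0], "twist": 0}, {"fingers": 0.45, "linear": [-0.02, 0, 0], "twist": 0}, {"fingers": 0.45, "linear": [-0.01, 0, 0], "twist": 0}, {"fingers": 0.45, "linear": [-0.004, 0, 0], "twist": 0}, {"fingers": 0.45, "linear": [0, 0, 0], "twist": 0}]'

```text
clock: 3.58
eef_pos: [555.5, -131.0, 82.5]
tool_rot: [-3.141, 0.004, -3.043]
force: [0.5, 1.0, 0.4]
width: 38.3
gripper_force: 0.0
```

```bash
python3 - <<'E'
from h import *
from cell import monitor,cams
import cv2
s=monitor.read_state();print(s['eef_pos'],s['tool_rot'],s['force'])
a=cams.get_image('scene')['color'];b=cams.get_image('side')['color']
b=cv2.resize(b[130:270,290:430],None,fx=2.8,fy=2.8,interpolation=cv2.INTER_CUBIC)
a=cv2.resize(a[130:280,280:420],None,fx=2.8,fy=2.8,interpolation=cv2.INTER_CUBIC);o=np.zeros((420,800,3),np.uint8);o[:420,:392]=a;o[:392,400:792]=b;cv2.imwrite('pics/p6.png',o)
E
```

```text
[ 555.49858632 -130.9614483    82.49589631] [-3.14068516  0.00404522 -3.04269142] [0.45408477 0.98840058 0.40554976]
```

View pics/p6.png

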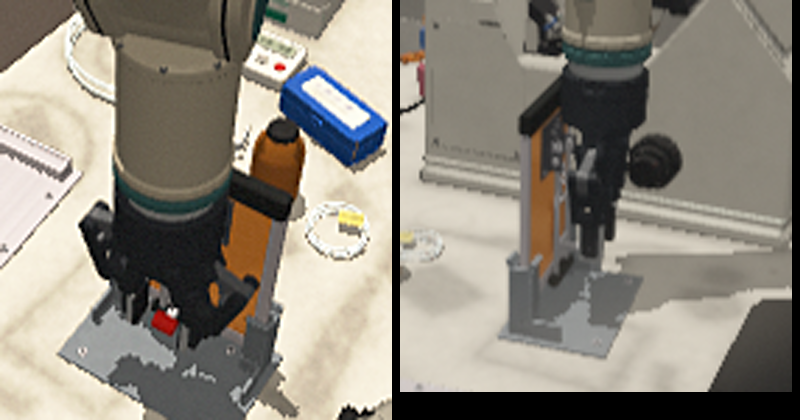

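Emit:
drive_tool --motion '[{"fingers": 0.45, "linear": [0, 0, 0.009], "twist": 0}, {"fingers": 0.45, "linear": [0, 0, 0], "twist": 0}, {"fingers": 0.05, "linear": [0, 0, 0], "twist": 0}, {"fingers": 0.05, "linear": [0, 0, 0], "twist": 0}, {"fingers": 0.05, "linear": [0, 0, 0], "twist": 0}]'

```text
clock: 4.1
eef_pos: [553.3, -130.8, 71.1]
tool_rot: [-3.142, -0.001, -3.042]
force: [-0.9, 0.3, 0.6]
width: 16.1
gripper_force: 58.5
```

Emit:
drive_tool --motion '[{"fingers": 0.05, "linear": [0, 0, 0], "twist": 0}, {"fingers": 0.05, "linear": [0, 0, 0], "twist": 0}]'

```text
clock: 4.27
eef_pos: [553.4, -130.8, 71.1]
tool_rot: [3.142, -0.001, -3.042]
force: [-1.5, 0.4, 1.5]
width: 15.8
gripper_force: 58.5
```

Emit:
drive_tool --motion '[{"fingers": 0.05, "linear": [0.008, 0, -0.0025], "twist": 0}, {"fingers": 0.05, "linear": [0.0077, 0, -0.0035], "twist": 0}, {"fingers": 0.05, "linear": [0.0073, 0, -0.004], "twist": 0}, {"fingers": 0.05, "linear": [0.007, 0, -0.0047], "twist": 0}, {"fingers": 0.05, "linear": [0.0065, 0, -0.0053], "twist": 0}]'

```text
clock: 4.68
eef_pos: [516.2, -134.1, 91.5]
tool_rot: [3.141, -0.001, -3.042]
force: [2.1, 1.3, -4.4]
width: 15.8
gripper_force: 59.2
```

Emit:
drive_tool --motion '[{"fingers": 0.05, "linear": [0.006, 0, -0.0058], "twist": 0}, {"fingers": 0.05, "linear": [0.0055, 0, -0.0062], "twist": 0}, {"fingers": 0.05, "linear": [0.005, 0, -0.0067], "twist": 0}, {"fingers": 0.05, "linear": [0.0042, 0, -0.0071], "twist": 0}, {"fingers": 0.05, "linear": [0, 0, 0], "twist": 0}]'

```text
clock: 5.1
eef_pos: [497.6, -136.6, 118.7]
tool_rot: [-3.141, 0.003, -3.042]
force: [2.0, 0.8, -4.8]
width: 16.1
gripper_force: 59.9
```

```bash
python3 - <<'E'
from h import *
from cell import monitor,cams
import cv2
s=monitor.read_state();print(s['eef_pos'],s['tool_rot'],s['force'],s['width'])
a=cams.get_image('scene')['color'];b=cams.get_image('side')['color']
b=cv2.resize(b[130:270,290:430],None,fx=2.8,fy=2.8,interpolation=cv2.INTER_CUBIC)
a=cv2.resize(a[130:280,280:420],None,fx=2.8,fy=2.8,interpolation=cv2.INTER_CUBIC);o=np.zeros((420,800,3),np.uint8);o[:420,:392]=a;o[:392,400:792]=b;cv2.imwrite('pics/p7.png',o)
E
```

```text
[ 497.58729445 -136.63418782  118.71075747] [-3.14071625  0.00326284 -3.04227162] [ 2.04125466  0.83461053 -4.81787739] 16.068947406304556
```

View pics/p7.png

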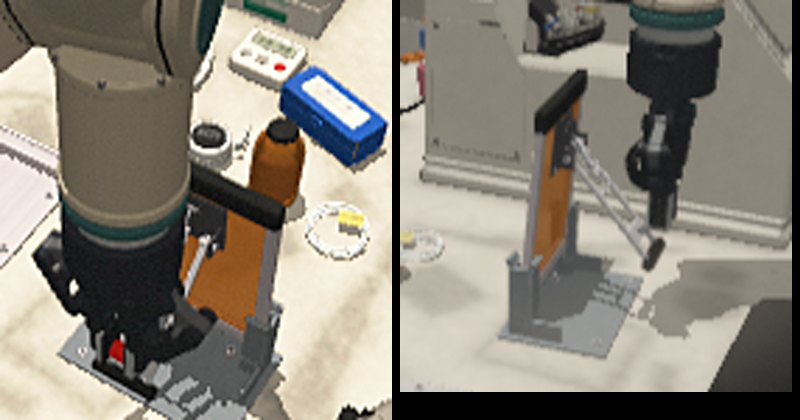

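Emit:
drive_tool --motion '[{"fingers": 0.5, "linear": [0, 0, 0], "twist": 0}, {"fingers": 0.5, "linear": [0, 0, 0], "twist": 0}, {"fingers": 0.5, "linear": [0.01, 0, -0.005], "twist": 0}, {"fingers": 0.5, "linear": [0.02, 0, -0.03], "twist": 0}, {"fingers": 0.5, "linear": [0.01, 0, -0.04], "twist": 0}]'

```text
clock: 5.62
eef_pos: [451.5, -140.6, 190.1]
tool_rot: [3.139, -0.011, -3.042]
force: [-0.2, -1.6, 1.1]
width: 42.7
gripper_force: 0.0
```

```bash
python3 - <<'E'
from h import *
from cell import monitor,cams
import cv2
s=monitor.read_state();print(s['eef_pos'],s['tool_rot'],s['force'],s['width'],s['qpos'])
for n in('scene','side'):
    d=cams.get_image(n);cv2.imwrite(f'pics/{n}1.png',d['color']);np.savez(f'pics/{n}1.npz',**d)
a=cv2.imread('pics/scene1.png');b=cv2.imread('pics/side1.png')
b=cv2.resize(b[145:275,315:395],None,fx=4.5,fy=4.5,interpolation=cv2.INTER_CUBIC)
a=cv2.resize(a[160:285,300:388],None,fx=4.5,fy=4.5,interpolation=cv2.INTER_CUBIC);o=np.zeros((590,796,3),np.uint8);o[:a.shape[0],:396]=a;o[:b.shape[0],400:760]=b;cv2.imwrite('pics/p8.png',o)
E
```

```text
[ 451.49477678 -140.61470639  190.07815457] [ 3.13945394 -0.01064445 -3.04225181] [-0.17878081 -1.64570987  1.11452713] 42.69313151416106 [ 0.67671073  0.53828059 -0.62718068  2.04123096  0.47477611  0.71893035
  1.41768673]
```

View pics/p8.png

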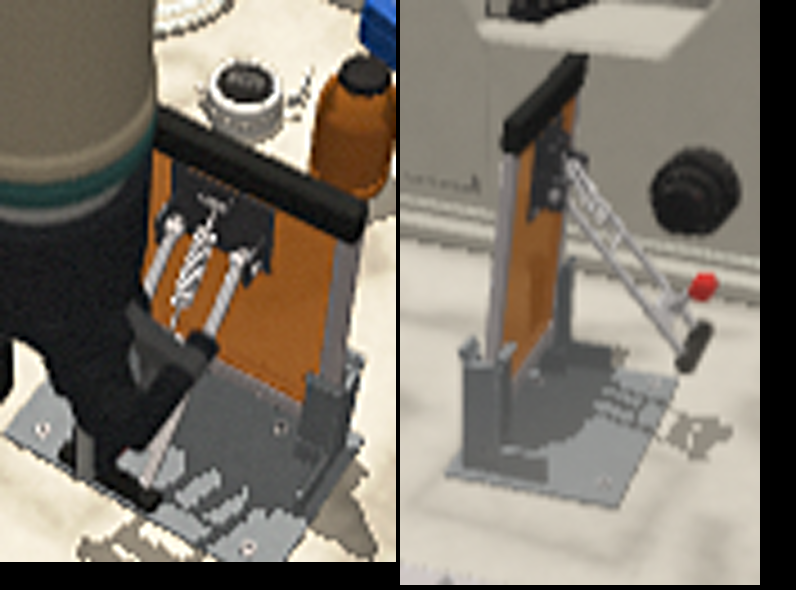

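```bash
python3 - <<'E'
from h import *
plan([(460,-140,300,2.95,.6),(598,-126,300,2.1,.6),(598,-126,255,1.67,.6),(598,-126,207,1.67,.6)],step=.038)
E
```

```text
{"fingers":0.6,"linear":[-0.0013,0.0002,-0.0347],"twist":0.097},{"fingers":0.6,"linear":[-0.0012,0.0003,-0.0346],"twist":0.096},{"fingers":0.6,"linear":[-0.0012,0.0005,-0.0347],"twist":0.097},{"fingers":0.6,"linear":[-0.0166,0.005,0.0001],"twist":0.106},{"fingers":0.6,"linear":[-0.016,0.0067,0.0001],"twist":0.106},
{"fingers":0.6,"linear":[-0.0152,0.0084,0.0001],"twist":0.106},{"fingers":0.6,"linear":[-0.0142,0.0099,0.0001],"twist":0.106},{"fingers":0.6,"linear":[-0.0131,0.0114,0],"twist":0.106},{"fingers":0.6,"linear":[-0.0118,0.0127,0.0001],"twist":0.107},{"fingers":0.6,"linear":[-0.0103,0.0139,0],"twist":0.106},
{"fingers":0.6,"linear":[-0.0088,0.0149,0.0001],"twist":0.107},{"fingers":0.6,"linear":[0.0001,0,0.0112],"twist":0.107},{"fingers":0.6,"linear":[0,0,0.0113],"twist":0.108},{"fingers":0.6,"linear":[0.0001,-0.0001,0.0112],"twist":0.107},{"fingers":0.6,"linear":[0,0,0.0113],"twist":0.108},
{"fingers":0.6,"linear":[0.0001,-0.0001,0.024],"twist":0},{"fingers":0.6,"linear":[0.0001,-0.0001,0.024],"twist":0},
end [ 597.98767441 -125.99144561  206.95837563] [3.137705   0.00389776 1.66988826]
```

Emit:
drive_tool --motion '[{"fingers": 0.6, "linear": [-0.0013, 0, -0.0347], "twist": 0.097}, {"fingers": 0.6, "linear": [-0.0012, 0, -0.0347], "twist": 0.096}, {"fingers": 0.6, "linear": [-0.0012, 0.0005, -0.0347], "twist": 0.097}, {"fingers": 0.6, "linear": [-0.0166, 0.005, 0], "twist": 0.106}, {"fingers": 0.6, "linear": [-0.016, 0.0067, 0], "twist": 0.106}]'

```text
clock: 6.13
eef_pos: [495.4, -137.5, 298.4]
tool_rot: [-3.14, 0.004, 2.732]
force: [0.6, 0.5, -0.7]
width: 51.5
gripper_force: 0.0
```

Emit:
drive_tool --motion '[{"fingers": 0.6, "linear": [-0.0152, 0.0084, 0], "twist": 0.106}, {"fingers": 0.6, "linear": [-0.0142, 0.01, 0], "twist": 0.106}, {"fingers": 0.6, "linear": [-0.013, 0.0114, 0], "twist": 0.106}, {"fingers": 0.6, "linear": [-0.0118, 0.0127, 0], "twist": 0.107}, {"fingers": 0.6, "linear": [-0.0103, 0.014, 0], "twist": 0.106}]'

```text
clock: 6.55
eef_pos: [581.2, -127.8, 295.7]
tool_rot: [-3.14, -0.001, 2.202]
force: [0.4, 0.0, -0.4]
width: 51.2
gripper_force: 0.0
```

Emit:
drive_tool --motion '[{"fingers": 0.6, "linear": [-0.0088, 0.015, 0], "twist": 0.107}, {"fingers": 0.6, "linear": [0, 0, 0.0112], "twist": 0.107}, {"fingers": 0.6, "linear": [0, 0, 0.0112], "twist": 0.108}, {"fingers": 0.6, "linear": [0, 0, 0.0112], "twist": 0.107}, {"fingers": 0.6, "linear": [0, 0, 0.0112], "twist": 0.108}]'

```text
clock: 6.97
eef_pos: [597.7, -125.9, 250.3]
tool_rot: [-3.14, 0.0, 1.665]
force: [-1.1, 0.3, -0.4]
width: 51.4
gripper_force: 0.0
```

Emit:
drive_tool --motion '[{"fingers": 0.6, "linear": [0, 0, 0], "twist": 0}, {"fingers": 0.6, "linear": [0, 0, 0], "twist": 0}]'

```text
clock: 7.13
eef_pos: [597.8, -125.7, 250.7]
tool_rot: [-3.139, 0.0, 1.674]
force: [-0.9, 0.7, -0.3]
width: 51.1
gripper_force: 0.0
```

Emit:
drive_tool --motion '[{"fingers": 0.6, "linear": [0, 0, 0.0215], "twist": 0}, {"fingers": 0.6, "linear": [0, 0, 0.0215], "twist": 0}, {"fingers": 0.6, "linear": [0, 0, 0], "twist": 0}, {"fingers": 0.05, "linear": [0, 0, 0], "twist": 0}, {"fingers": 0.05, "linear": [0, 0, 0], "twist": 0}]'

```text
clock: 7.55
eef_pos: [599.6, -125.8, 209.7]
tool_rot: [3.14, 0.0, 1.672]
force: [-1.4, -0.8, 2.5]
width: 27.7
gripper_force: 1.9
```

Emit:
drive_tool --motion '[{"fingers": 0.05, "linear": [0, 0, 0], "twist": 0}, {"fingers": 0.05, "linear": [0, 0, 0], "twist": 0}, {"fingers": 0.05, "linear": [0, 0, 0], "twist": 0}, {"fingers": 0.05, "linear": [0, 0, 0], "twist": 0}, {"fingers": 0.05, "linear": [0, 0, -0.002], "twist": 0}]'

```text
clock: 7.97
eef_pos: [599.1, -125.6, 210.6]
tool_rot: [3.141, 0.0, 1.671]
force: [1.5, 0.3, -5.7]
width: 10.9
gripper_force: 58.6
```

Emit:
drive_tool --motion '[{"fingers": 0.05, "linear": [0, 0, -0.01], "twist": 0}, {"fingers": 0.05, "linear": [0, 0, -0.015], "twist": 0}, {"fingers": 0.05, "linear": [0, 0, -0.02], "twist": 0}, {"fingers": 0.05, "linear": [0, 0, -0.02], "twist": 0}, {"fingers": 0.05, "linear": [0, 0, -0.02], "twist": 0}]'

```text
clock: 8.38
eef_pos: [597.5, -125.4, 295.5]
tool_rot: [-3.138, -0.001, 1.671]
force: [0.6, -0.2, -3.9]
width: 10.6
gripper_force: 58.6
```

Emit:
drive_tool --motion '[{"fingers": 0.05, "linear": [0, 0, -0.015], "twist": 0}, {"fingers": 0.05, "linear": [0, 0, -0.01], "twist": 0}, {"fingers": 0.05, "linear": [0, 0, 0], "twist": 0}, {"fingers": 0.05, "linear": [0, 0, 0], "twist": 0}]'

```text
clock: 8.72
eef_pos: [598.3, -125.5, 319.9]
tool_rot: [-3.14, -0.0, 1.671]
force: [0.2, -0.6, -5.6]
width: 10.7
gripper_force: 58.7
```

```bash
python3 - <<'E'
from h import *
from cell import monitor,cams
import cv2
s=monitor.read_state();print(s['eef_pos'],s['tool_rot'],s['force'],s['torque'],s['width'])
# rail frame -> world
P=[592.5,111.6,.1124]
for X in [(10,0,230),(0,0,215),(50,0,200)]: print(W(P,X))
t=W(P,(5,0,0))
plan([(585,0,300,1.683,.05),(t[0],t[1],250,1.683,.05)],step=.03)
E
```

```text
[ 598.26625138 -125.50686732  319.85478272] [-3.14045072e+00 -1.46916540e-04  1.67086639e+00] [ 0.21426087 -0.59406456 -5.59622869] [ 0.03536603 -0.04907297 -0.00655984] 10.74644176458144
[602.43689768 112.72163477 230.        ]
[592.5 111.6 215. ]
[642.18448838 117.20817385 200.        ]

{"fingers":0.05,"linear":[0.0252,-0.0001,0.004],"twist":-0.002},{"fingers":0.05,"linear":[0.0253,-0.0001,0.004],"twist":-0.003},{"fingers":0.05,"linear":[0.0252,0,0.004],"twist":-0.002},{"fingers":0.05,"linear":[0.0253,0,0.0039],"twist":-0.003},{"fingers":0.05,"linear":[0.0252,0.0002,0.004],"twist":-0.002},
{"fingers":0.05,"linear":[0.022,0.005,0.01],"twist":0},{"fingers":0.05,"linear":[0.022,0.005,0.01],"twist":0},{"fingers":0.05,"linear":[0.022,0.005,0.01],"twist":0},{"fingers":0.05,"linear":[0.022,0.005,0.01],"twist":0},{"fingers":0.05,"linear":[0.0221,0.005,0.01],"twist":0},
end [597.50545227 112.20826622 249.96324239] [-3.14045257e+00 -1.60608817e-04  1.68286638e+00]
```

Emit:
drive_tool --motion '[{"fingers": 0.05, "linear": [0.025, 0, 0.004], "twist": -0.0025}, {"fingers": 0.05, "linear": [0.025, 0, 0.004], "twist": -0.0025}, {"fingers": 0.05, "linear": [0.0255, 0, 0.004], "twist": -0.0025}, {"fingers": 0.05, "linear": [0.0255, 0, 0.004], "twist": -0.0025}, {"fingers": 0.05, "linear": [0.025, 0, 0.004], "twist": -0.0025}]'

```text
clock: 9.13
eef_pos: [584.2, 0.8, 298.3]
tool_rot: [-3.138, -0.0, 1.683]
force: [0.8, -0.0, -3.4]
width: 10.3
gripper_force: 58.6
```

Emit:
drive_tool --motion '[{"fingers": 0.05, "linear": [0.022, 0.005, 0.01], "twist": 0}, {"fingers": 0.05, "linear": [0.022, 0.005, 0.01], "twist": 0}, {"fingers": 0.05, "linear": [0.022, 0.005, 0.01], "twist": 0}, {"fingers": 0.05, "linear": [0.022, 0.005, 0.01], "twist": 0}, {"fingers": 0.05, "linear": [0.022, 0.005, 0.01], "twist": 0}]'

```text
clock: 9.55
eef_pos: [596.9, 112.5, 247.9]
tool_rot: [-3.138, 0.001, 1.683]
force: [0.2, 0.1, -4.5]
width: 10.7
gripper_force: 58.6
```

Emit:
drive_tool --motion '[{"fingers": 0.05, "linear": [0, 0, 0.015], "twist": 0}, {"fingers": 0.05, "linear": [0, 0, 0.01], "twist": 0}, {"fingers": 0.05, "linear": [0, 0, 0], "twist": 0}, {"fingers": 0.05, "linear": [0, 0, 0], "twist": 0}]'

```text
clock: 9.88
eef_pos: [597.2, 110.2, 223.8]
tool_rot: [-3.138, 0.002, 1.682]
force: [1.0, -0.1, -4.4]
width: 10.7
gripper_force: 58.7
```

```bash
python3 - <<'E'
from h import *
from cell import monitor,cams
import cv2
s=monitor.read_state();print(s['eef_pos'],s['tool_rot'],s['force'],s['width'])
for n in('scene','side'):
    d=cams.get_image(n);cv2.imwrite(f'pics/{n}2.png',d['color']);np.savez(f'pics/{n}2.npz',**d)
P=[592.5,111.6,.1124]
I=[]
a,b=ld('scene2'),ld('side2')
# predicted shield points (vertical, origin 187 below TCP)
o=s['eef_pos']-[0,0,187]; y=s['tool_rot'][2]-np.pi/2
for nm,X in dict(botL=(0,65,0),botR=(0,-65,0),topL=(0,65,190),topR=(0,-65,190),tL=(18.1,45,-8.5),tR=(18.1,-45,-8.5),foot=(-100,0,51)).items():
    w=W([o[0],o[1],y],X)+[0,0,o[2]];print(nm,np.round(proj(a,w),1),np.round(proj(b,w),1))
for nm,X in dict(lipL=(61.5,55,17),lipR=(61.5,-55,17)).items():
    w=W(P,X);print(nm,np.round(proj(a,w),1),np.round(proj(b,w),1))
A=a['color'][110:245,210:325];B=b['color'][165:325,240:360]
A=cv2.resize(A,None,fx=3.45,fy=3.45,interpolation=cv2.INTER_CUBIC);B=cv2.resize(B,None,fx=3.3,fy=3.3,interpolation=cv2.INTER_CUBIC)
o=np.zeros((530,798,3),np.uint8);o[:A.shape[0],:A.shape[1]]=A;o[:B.shape[0],402:402+B.shape[1]]=B;cv2.imwrite('pics/p9.png',o)
E
```

```text
[597.22301349 110.19825878 223.79934661] [-3.13798948e+00  1.50296308e-03  1.68188016e+00] [ 0.9618626  -0.07939742 -4.44664652] 10.734558587940214
botL [249.2 181. ] [288.5 292.1]
botR [291. 202.] [311.9 258. ]
topL [237.5 122.2] [284.4 204.2]
topR [286.1 143.7] [310.8 179.5]
tL [260.1 181.9] [284.5 287.8]
tR [288.7 196.1] [301.3 264.3]
foot [240.8 204.7] [347.2 262.1]
lipL [266.  173.8] [265.  291.8]
lipR [300.3 190.5] [287.1 263.5]
```

View pics/p9.png

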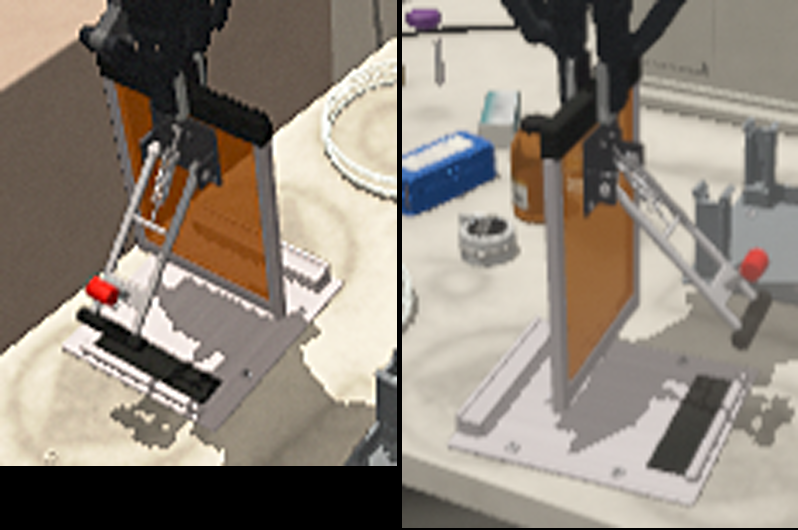

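```bash
python3 - <<'E'
from h import *
a,b=ld('scene2'),ld('side2')
A=lambda x,y:(210+x/3.45-.5,110+y/3.45-.5)
B=lambda x,y:(240+(x-402)/3.3-.5,165+y/3.3-.5)
for n,p,q in [('botL',(134,246),(562,408)),('botR',(281,318),(637,298)),('pull',(102,290),(753,264)),('footR',(212,390),(764,300)),('footL',(85,315),(741,340))]:
    X=tri([(a,A(*p)),(b,B(*q))]);print(n,X,proj(a,X)-A(*p),proj(b,X)-B(*q))
for y in(55,60):
  for X in [(61.5,y,17),(81,y,17),(61.5,y,14)]: 
    u=proj(b,W([592.5,111.6,.1124],X));print(y,X,[402+(u[0]+.5-240)*3.3,(u[1]+.5-165)*3.3])
print('pull pred',end=' ')
y=.111;print(W([597.2,110.2,y],(-16-84.2,0,0)), 223.8-187+135-46.2)
# green-check edges: crop of side around bottom L
import cv2
B_=b['color'][270:310,255:310];cv2.imwrite('pics/z.png',cv2.resize(B_,None,fx=12,fy=12,interpolation=cv2.INTER_NEAREST))
E
```

```text
botL [588.92079416 173.33482408  43.31327814] [ 0.58300705 -1.04447825] [1.21269664 0.96197414]
botR [605.45171814  44.39395291  42.12222501] [ 0.57563661 -1.05676939] [1.01276157 0.79762674]
pull [500.7787951  98.4261714 126.0075045] [ 0.30841767 -0.49234884] [0.53269252 0.38149408]
footR [519.64181564  29.73095312  57.1290198 ] [ 0.20798514 -0.32452263] [0.32947137 0.22880504]
footL [498.23816939 120.41301522  86.93945075] [ 0.3181642  -0.48063155] [0.55908294 0.39031821]
55 (61.5, 55, 17) [np.float64(486.3008662103624), np.float64(420.2479308421827)]
55 (81, 55, 17) [np.float64(458.39466808650326), np.float64(413.8138749366809)]
55 (61.5, 55, 14) [np.float64(486.6045482746182), np.float64(424.1693421068105)]
60 (61.5, 60, 17) [np.float64(482.5624932115068), np.float64(425.0566445119631)]
60 (81, 60, 17) [np.float64(454.5273485948516), np.float64(418.5492338835102)]
60 (61.5, 60, 14) [np.float64(482.87386461855317), np.float64(428.99268326289615)]
pull pred [497.61664857  99.10062537   0.        ] 125.60000000000001
```

Emit:
drive_tool --motion '[{"fingers": 0.05, "linear": [0.001, 0, 0.006], "twist": 0}, {"fingers": 0.05, "linear": [0, 0, 0.006], "twist": 0}, {"fingers": 0.05, "linear": [0, 0, 0.002], "twist": 0}, {"fingers": 0.05, "linear": [0, 0, 0], "twist": 0}, {"fingers": 0.05, "linear": [0, 0, 0], "twist": 0}]'

```text
clock: 10.4
eef_pos: [597.9, 112.7, 211.1]
tool_rot: [-3.141, 0.0, 1.683]
force: [-0.3, -0.4, -5.1]
width: 10.6
gripper_force: 58.7
```

Emit:
drive_tool --motion '[{"fingers": 0.05, "linear": [0, 0, 0.002], "twist": 0}, {"fingers": 0.05, "linear": [0, 0, 0], "twist": 0}, {"fingers": 0.05, "linear": [0, 0, 0], "twist": 0}]'

```text
clock: 10.65
eef_pos: [598.1, 112.8, 209.3]
tool_rot: [3.142, 0.0, 1.683]
force: [0.0, -0.3, -4.7]
width: 10.6
gripper_force: 58.8
```

Emit:
drive_tool --motion '[{"fingers": 0.05, "linear": [0, 0, 0.002], "twist": 0}, {"fingers": 0.05, "linear": [0, 0, 0], "twist": 0}, {"fingers": 0.05, "linear": [0, 0, 0], "twist": 0}]'

```text
clock: 10.9
eef_pos: [597.9, 112.9, 207.1]
tool_rot: [-3.141, 0.0, 1.683]
force: [0.4, -0.1, -5.1]
width: 10.7
gripper_force: 58.7
```

Emit:
drive_tool --motion '[{"fingers": 0.05, "linear": [0, 0, 0.002], "twist": 0}, {"fingers": 0.05, "linear": [0, 0, 0], "twist": 0}, {"fingers": 0.05, "linear": [0, 0, 0], "twist": 0}]'

```text
clock: 11.15
eef_pos: [597.9, 112.8, 205.1]
tool_rot: [-3.141, 0.0, 1.683]
force: [0.1, 0.8, -3.0]
width: 10.4
gripper_force: 58.7
```

Emit:
drive_tool --motion '[{"fingers": 0.05, "linear": [0, 0, 0.001], "twist": 0}, {"fingers": 0.05, "linear": [0, 0, 0], "twist": 0}, {"fingers": 0.05, "linear": [0, 0, 0], "twist": 0}]'

```text
clock: 11.4
eef_pos: [598.0, 112.8, 204.1]
tool_rot: [-3.141, 0.0, 1.683]
force: [-0.7, -0.2, -4.8]
width: 10.7
gripper_force: 58.7
```

Emit:
drive_tool --motion '[{"fingers": 0.05, "linear": [0, 0, 0.001], "twist": 0}, {"fingers": 0.05, "linear": [0, 0, 0], "twist": 0}, {"fingers": 0.05, "linear": [0, 0, 0], "twist": 0}]'

```text
clock: 11.65
eef_pos: [598.0, 112.8, 203.1]
tool_rot: [-3.141, 0.0, 1.683]
force: [-0.6, 0.5, -4.7]
width: 10.9
gripper_force: 58.7
```

Emit:
drive_tool --motion '[{"fingers": 0.05, "linear": [0, 0, 0.001], "twist": 0}, {"fingers": 0.05, "linear": [0, 0, 0], "twist": 0}, {"fingers": 0.05, "linear": [0, 0, 0], "twist": 0}]'

```text
clock: 11.9
eef_pos: [598.0, 112.9, 202.2]
tool_rot: [-3.142, -0.0, 1.683]
force: [-0.4, 0.8, -4.7]
width: 10.3
gripper_force: 58.7
```

Emit:
drive_tool --motion '[{"fingers": 0.05, "linear": [0, 0, 0.001], "twist": 0}, {"fingers": 0.05, "linear": [0, 0, 0], "twist": 0}, {"fingers": 0.05, "linear": [0, 0, 0], "twist": 0}]'

```text
clock: 12.15
eef_pos: [598.4, 113.0, 202.0]
tool_rot: [3.141, -0.0, 1.683]
force: [-0.6, -0.3, 1.9]
width: 10.7
gripper_force: 59.5
```

Emit:
drive_tool --motion '[{"fingers": 0.05, "linear": [0, 0, 0.001], "twist": 0}, {"fingers": 0.05, "linear": [0, 0, 0], "twist": 0}, {"fingers": 0.05, "linear": [0, 0, 0], "twist": 0}]'

```text
clock: 12.4
eef_pos: [598.7, 113.1, 201.9]
tool_rot: [3.139, -0.0, 1.683]
force: [-2.2, -1.6, 8.2]
width: 10.6
gripper_force: 60.4
```

Emit:
drive_tool --motion '[{"fingers": 0.05, "linear": [0, 0, 0.001], "twist": 0}, {"fingers": 0.05, "linear": [0, 0, 0], "twist": 0}, {"fingers": 0.05, "linear": [0, 0, 0], "twist": 0}]'

```text
clock: 12.65
eef_pos: [598.9, 113.2, 201.8]
tool_rot: [3.139, 0.0, 1.683]
force: [-3.5, -1.3, 13.9]
width: 10.6
gripper_force: 61.2
```

Emit:
drive_tool --motion '[{"fingers": 0.05, "linear": [0, 0, -0.0037], "twist": 0}, {"fingers": 0.05, "linear": [0, 0.008, 0], "twist": 0}, {"fingers": 0.05, "linear": [0, 0.008, 0], "twist": 0}, {"fingers": 0.05, "linear": [0, 0.006, 0], "twist": 0}, {"fingers": 0.05, "linear": [0, 0, 0], "twist": 0}]'

```text
clock: 13.07
eef_pos: [621.8, 115.4, 202.1]
tool_rot: [3.14, -0.0, 1.683]
force: [0.4, 0.1, -4.3]
width: 10.9
gripper_force: 58.8
```

Emit:
drive_tool --motion '[{"fingers": 0.05, "linear": [0, 0.005, 0], "twist": 0}, {"fingers": 0.05, "linear": [0, 0.005, 0], "twist": 0}, {"fingers": 0.05, "linear": [0, 0.005, 0], "twist": 0}, {"fingers": 0.05, "linear": [0, 0, 0], "twist": 0}, {"fingers": 0.05, "linear": [0, 0, 0], "twist": 0}]'

```text
clock: 13.48
eef_pos: [635.4, 117.2, 202.7]
tool_rot: [3.141, -0.0, 1.683]
force: [0.6, -0.1, -4.0]
width: 10.9
gripper_force: 59.5
```

Emit:
drive_tool --motion '[{"fingers": 0.05, "linear": [0, 0.003, 0], "twist": 0}, {"fingers": 0.05, "linear": [0, 0.002, 0], "twist": 0}, {"fingers": 0.05, "linear": [0, 0.002, 0], "twist": 0}, {"fingers": 0.05, "linear": [0, 0, 0], "twist": 0}, {"fingers": 0.05, "linear": [0, 0, 0], "twist": 0}]'

```text
clock: 13.9
eef_pos: [641.9, 117.8, 202.8]
tool_rot: [-3.142, -0.0, 1.683]
force: [0.2, -0.5, -4.7]
width: 11.0
gripper_force: 59.6
```

Emit:
drive_tool --motion '[{"fingers": 0.05, "linear": [0, 0.0015, 0], "twist": 0}, {"fingers": 0.05, "linear": [0, 0, 0], "twist": 0}, {"fingers": 0.05, "linear": [0, 0, 0], "twist": 0}]'

```text
clock: 14.15
eef_pos: [643.3, 118.0, 202.9]
tool_rot: [3.141, -0.0, 1.683]
force: [-0.1, 0.7, -4.4]
width: 10.5
gripper_force: 59.6
```

Emit:
drive_tool --motion '[{"fingers": 0.05, "linear": [0, 0.001, 0.001], "twist": 0}, {"fingers": 0.05, "linear": [0, 0, 0.0002], "twist": 0}, {"fingers": 0.05, "linear": [0, 0, 0], "twist": 0}]'

```text
clock: 14.4
eef_pos: [644.3, 118.2, 202.4]
tool_rot: [3.141, -0.0, 1.683]
force: [-1.5, 0.0, 0.5]
width: 10.3
gripper_force: 60.3
```

Emit:
drive_tool --motion '[{"fingers": 0.18, "linear": [0, 0, 0], "twist": 0}, {"fingers": 0.2, "linear": [0, 0, 0], "twist": 0}, {"fingers": 0.25, "linear": [0, 0, 0], "twist": 0}, {"fingers": 0.3, "linear": [0, 0, 0], "twist": 0}, {"fingers": 0.35, "linear": [0, 0, 0], "twist": 0}]'

```text
clock: 14.82
eef_pos: [644.2, 118.1, 201.7]
tool_rot: [3.142, -0.0, 1.683]
force: [-0.3, 0.3, -0.1]
width: 30.1
gripper_force: 0.4
```

Emit:
drive_tool --motion '[{"fingers": 0.38, "linear": [0, -0.002, 0], "twist": 0}, {"fingers": 0.4, "linear": [0, -0.003, 0], "twist": 0}, {"fingers": 0.4, "linear": [0, -0.004, 0.001], "twist": 0}, {"fingers": 0.4, "linear": [0, -0.005, 0.001], "twist": 0}, {"fingers": 0.4, "linear": [0, 0, 0], "twist": 0}]'

```text
clock: 15.23
eef_pos: [628.7, 116.3, 199.4]
tool_rot: [-3.14, 0.0, 1.684]
force: [-0.7, -0.9, -1.4]
width: 34.2
gripper_force: 0.5
```

```bash
python3 - <<'E'
from h import *
from cell import monitor,cams
import cv2
s=monitor.read_state();print(s['eef_pos'],s['tool_rot'],s['force'],s['width'])
for n in('scene','side'):
    d=cams.get_image(n);cv2.imwrite(f'pics/{n}3.png',d['color']);np.savez(f'pics/{n}3.npz',**d)
a,b=ld('scene3'),ld('side3')
A=a['color'][110:245,210:325];B=b['color'][165:325,240:360]
A=cv2.resize(A,None,fx=3.45,fy=3.45,interpolation=cv2.INTER_CUBIC);B=cv2.resize(B,None,fx=3.3,fy=3.3,interpolation=cv2.INTER_CUBIC)
o=np.zeros((530,798,3),np.uint8);o[:A.shape[0],:A.shape[1]]=A;o[:B.shape[0],402:402+B.shape[1]]=B;cv2.imwrite('pics/p10.png',o)
E
```

```text
[628.7170954  116.31255912 199.38507521] [-3.13952107e+00  3.04850372e-04  1.68359811e+00] [-0.74600321 -0.93352243 -1.43984527] 34.2188116690977
```

Emit:
drive_tool --motion '[{"fingers": 0.4, "linear": [0, -0.005, 0.0015], "twist": 0}, {"fingers": 0.4, "linear": [0, -0.005, 0.0015], "twist": 0}, {"fingers": 0.4, "linear": [0, -0.005, 0.0018], "twist": 0}, {"fingers": 0.4, "linear": [0, -0.005, 0.002], "twist": 0}, {"fingers": 0.4, "linear": [0, -0.005, 0.002], "twist": 0}]'

```text
clock: 15.75
eef_pos: [604.6, 113.6, 190.8]
tool_rot: [-3.141, 0.0, 1.683]
force: [-2.3, -0.8, 2.0]
width: 33.8
gripper_force: 1.2
```

Emit:
drive_tool --motion '[{"fingers": 0.4, "linear": [0, -0.005, 0.002], "twist": 0}, {"fingers": 0.4, "linear": [0, -0.004, 0.002], "twist": 0}, {"fingers": 0.4, "linear": [0, -0.004, 0.002], "twist": 0}, {"fingers": 0.4, "linear": [0, -0.003, 0.0015], "twist": 0}, {"fingers": 0.4, "linear": [0, 0, 0], "twist": 0}]'

```text
clock: 16.17
eef_pos: [588.4, 111.8, 183.0]
tool_rot: [-3.14, 0.0, 1.684]
force: [-2.3, -0.3, 2.1]
width: 34.3
gripper_force: 1.6
```

```bash
python3 - <<'E'
from h import *
from cell import monitor,cams
import cv2
s=monitor.read_state();print(s['eef_pos'],s['tool_rot'],s['force'],s['width'])
for n in('scene','side'):
    d=cams.get_image(n);np.savez(f'pics/{n}4.npz',**d)
a,b=ld('scene4'),ld('side4')
A=a['color'][110:245,210:325];B=b['color'][165:325,240:360]
A=cv2.resize(A,None,fx=3.45,fy=3.45,interpolation=cv2.INTER_CUBIC);B=cv2.resize(B,None,fx=3.3,fy=3.3,interpolation=cv2.INTER_CUBIC)
o=np.zeros((530,798,3),np.uint8);o[:A.shape[0],:A.shape[1]]=A;o[:B.shape[0],402:402+B.shape[1]]=B;cv2.imwrite('pics/p11.png',o)
E
```

```text
[588.43141911 111.77391243 183.0018146 ] [-3.13990264e+00  2.39971734e-04  1.68356152e+00] [-2.31851913 -0.30666545  2.14875173] 34.338844993134785
```

View pics/p11.png

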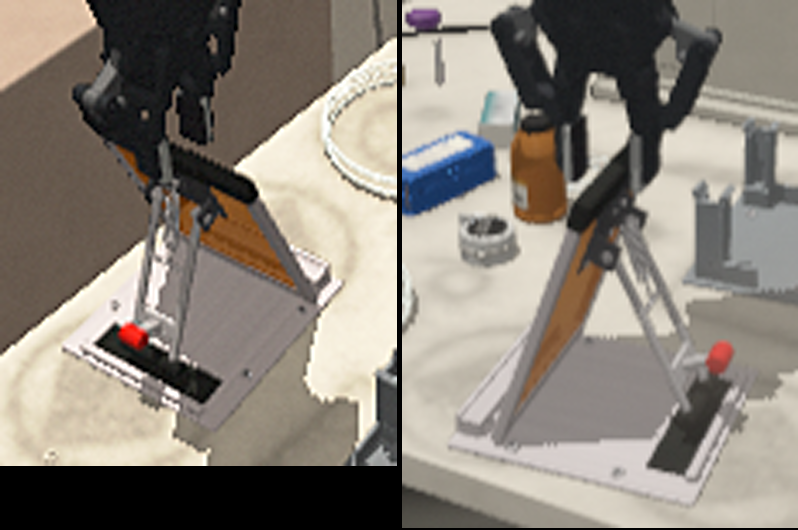

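Emit:
drive_tool --motion '[{"fingers": 0.4, "linear": [0, -0.004, 0.0015], "twist": 0}, {"fingers": 0.4, "linear": [0, -0.004, 0.0015], "twist": 0}, {"fingers": 0.4, "linear": [0, -0.003, 0.001], "twist": 0}, {"fingers": 0.4, "linear": [0, -0.003, 0.001], "twist": 0}, {"fingers": 0.4, "linear": [0, 0, 0], "twist": 0}]'

```text
clock: 16.68
eef_pos: [574.7, 110.2, 178.0]
tool_rot: [-3.14, 0.0, 1.683]
force: [-2.9, -0.4, -1.1]
width: 34.2
gripper_force: 0.8
```

Emit:
drive_tool --motion '[{"fingers": 0.4, "linear": [0, -0.002, 0], "twist": 0}, {"fingers": 0.4, "linear": [0, -0.002, 0], "twist": 0}, {"fingers": 0.4, "linear": [0, 0, 0], "twist": 0}, {"fingers": 0.4, "linear": [0, 0, 0], "twist": 0}]'

```text
clock: 17.02
eef_pos: [572.3, 110.0, 178.8]
tool_rot: [3.14, -0.0, 1.683]
force: [0.0, -0.0, -0.2]
width: 33.7
gripper_force: 0.0
```

Emit:
drive_tool --motion '[{"fingers": 0.5, "linear": [0, 0, 0], "twist": 0}, {"fingers": 0.5, "linear": [0, 0, -0.005], "twist": 0}, {"fingers": 0.5, "linear": [0, 0, -0.02], "twist": 0}, {"fingers": 0.5, "linear": [0, 0, -0.035], "twist": 0}, {"fingers": 0.5, "linear": [0, 0, -0.035], "twist": 0}]'

```text
clock: 17.43
eef_pos: [571.0, 109.7, 274.0]
tool_rot: [-3.139, 0.0, 1.683]
force: [1.1, 0.3, -0.6]
width: 42.5
gripper_force: 0.0
```

Emit:
drive_tool --motion '[{"fingers": 0.5, "linear": [0, 0, -0.035], "twist": 0}, {"fingers": 0.5, "linear": [0, 0, 0], "twist": 0}, {"fingers": 0.5, "linear": [0, 0, 0], "twist": 0}]'

```text
clock: 17.68
eef_pos: [573.1, 110.3, 311.2]
tool_rot: [3.136, -0.0, 1.683]
force: [-1.7, -0.0, -0.9]
width: 42.9
gripper_force: 0.0
```

```bash
python3 - <<'E'
from h import *
from cell import monitor,cams
import cv2
s=monitor.read_state();print(s['clock'],s['eef_pos'],s['force'],s['width'])
for n in('scene','side'):
    d=cams.get_image(n);np.savez(f'pics/{n}5.npz',**d)
a,b=ld('scene5'),ld('side5')
A=a['color'][110:245,210:325];B=b['color'][165:325,240:360]
A=cv2.resize(A,None,fx=3.45,fy=3.45,interpolation=cv2.INTER_CUBIC);B=cv2.resize(B,None,fx=3.3,fy=3.3,interpolation=cv2.INTER_CUBIC)
# predicted model outline of the fully-up shield, yellow dots
P=[592.5,111.6,.1124];c,q=np.cos(np.radians(25)),np.sin(np.radians(25))
for X in [(0,65,0),(0,-65,0),(0,65,190),(0,-65,190),(-100,26,51),(-100,-26,51)]:
    w=W(P,(51+X[0]*c-X[2]*q,X[1],6+X[0]*q+X[2]*c))
    u=proj(a,w);cv2.circle(A,(int((u[0]+.5-210)*3.45),int((u[1]+.5-110)*3.45)),3,(0,255,255),-1)
    u=proj(b,w);cv2.circle(B,(int((u[0]+.5-240)*3.3),int((u[1]+.5-165)*3.3)),3,(0,255,255),-1)
o=np.zeros((530,798,3),np.uint8);o[:A.shape[0],:A.shape[1]]=A;o[:B.shape[0],402:402+B.shape[1]]=B;cv2.imwrite('pics/p12.png',o)
E
```

```text
17.6833 [573.05239896 110.30197863 311.17999834] [-1.67983679 -0.04466693 -0.85358975] 42.944714174211704
```

View pics/p12.png

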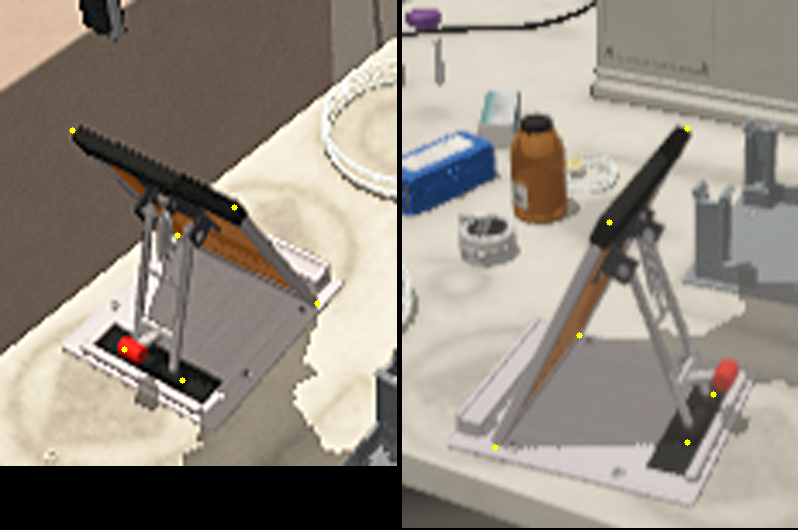

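```bash
python3 -c "
from cell import ctrl;print(ctrl.finish_job())"
```

```text
the job is handed in; nothing more can be done
None
```

I handed the job in at about 17.7 s. In the last image the shield stands on its locked-open leg with the tongue under the lip and the foot behind the stop, and the gripper is clear; the hand-in returned no verdict.

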